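# Turn the carton end for end in its sleeve

### The job

The carton on the packing stand was slid into its blue sleeve the wrong way round. Draw it right out, turn it end for end keeping the side with the white label up, and slide it back until it is fully home, so that the green end shows flush at the sleeve's mouth. Be gentle, the sleeve must not be rammed, leave the flask, tape roll and small box where they are, and let go of everything at the end.

Things in the scene. Friction and masses are not known exactly. Their poses are not given: they have to be found in the camera images.
- mouth (a point): Centre of the open mouth of the fixed blue sleeve, a straight tube 57 mm wide (y), 49 mm high (z) inside, walls 4 mm. Axes: x out of the mouth along the slide axis, away from the robot and rising 25 degrees; y level, across; z square to the sleeve's floor, 25 degrees off vertical. Inner floor at z -24.5 mm. Top wall has a thumb notch at the mouth, 40 mm wide, 25 mm deep
- sleeve_back (a point): Centre of the sleeve's rigid closing back wall (inner face), 130 mm inside the mouth; axes as the mouth's
- bar_low (a point): Lowest line of a sprung steel bar (24 mm diameter, lying across) let into the sleeve's top wall, 112 mm inside the mouth; it shows 15 mm above the top. It reaches 2 mm below the carton's top and springs up when pushed under: from 105 mm in, the carton must be pressed past it with some 5 to 10 N, then on to the back wall. Stopping at the first resistance leaves it about 23 mm out
- stand: Plywood stand with the sleeve, fixed to the bench. Origin: middle of the sleeve's inner floor at the mouth, 85 mm above the bench; axes as the mouth's. Its foot is 110 mm wide, 12 mm thick, and reaches to 10 mm short of below the mouth, 160 mm back. Nothing stands in front of the mouth or on the bench below there
- carton_center (a point): Centre of the loose rigid brown carton, 130 long (its x), 54 wide (y), 46 mm high (z), 0.12 to 0.25 kg, edges rounded 2 mm. The last 32 mm at its -x end are green; a white label marks its top (+z). At the start it lies on the sleeve's floor, x pointing out of the sleeve, the plain end 40 to 55 mm out of the mouth, green end inside; friction holds it
- green_end (a point): Centre of the carton's green end face (65 mm from its centre, towards the carton's -x); axes as the carton's
- plain_end (a point): Centre of the carton's plain brown end face (65 mm from its centre, towards the carton's +x); axes as the carton's
- flask_center (a point): Centre of a loose upright steel flask, 64 mm diameter, 190 mm high: leave it alone
- tape_center (a point): Centre of a loose yellow tape roll lying flat, 96 mm diameter, 48 mm high: leave it alone
- small_box_center (a point): Centre of a loose small closed brown box, 90 x 120 x 60 mm high: leave it alone
There are look-alikes about, which are no part of the job. What is shaped like the part that bears carton_center but pink or purple is not meant. There is more than one size of the stand; the job needs the larger.

How it is judged:
By the outcome, as a careful person would: the job done as asked, in the order asked, and still so for the second after the job is handed in, with the robot touching nothing.
It also fails if it takes over 72 s, if anything falls off the work surface, if the arm or the gripper's body presses on something with over 40 N, if the wrist force passes 120 N, or if a joint passes its speed limit or range.

### The arm

A 6-joint arm with a two-finger parallel gripper is mounted at the origin on the work surface. World frame = base frame: x ahead of the robot, y to its left, z up, the work surface at z = 0. Lengths are in m, angles in rad, forces in N, time in s.
With the tool pointing down it reaches from about 0.25 to 0.725 m from the base axis. Payload 9.7 kg.
Tool frame: the origin (TCP) lies where the fingers leave the gripper's body, on its centre line; the fingertips stand 73 mm ahead of it and the grasp point (between the pads) lies ctrl.grip_point_offset ahead of it (ctrl.grip_point_offset is the distance from the TCP to the grasp point, in m); z points along the fingers, x is the direction in which the jaws open and shut, and the axes are right-handed (so a half turn about z gives the same grasp; the last joint's range is limited). The gripper opens to 85 mm and grips with 20 to 120 N. Pads are 22 mm wide; open, the fingers measure 114 mm over their backs; the gripper's body (76 mm by 85 mm) begins 54 mm behind the grasp point. The pads swing forward as they close: fully open they stand 13 mm farther back than shut.
Start: joints at [1.161, 0.087, 0.176, 1.66, 0, 1.571], TCP at [0.219, 0.504, 0.304] pointing down, gripper open.
Joint ranges: [-3.13, 3.13], [-0.85, 1.81], [-1.15, 1.24], [-2.2, 2.28], [-1.44, 1.52], [-3.14, 3.14]. Speed limits (rad/s): [2.22, 2.22, 2.57, 3.14, 3.14, 3.14].

### API

Orientations are given as a unit quaternion [x, y, z, w].
In Python, from station import ctrl, grab_frame, camera_info, hand_in gives the robot as it stands. The module is installed in compiled form; this text tells all that it offers.
- The arm moves only by the shell command python3 -m crank 'ROWS'. ROWS is JSON, a list of rows, each a list of 3 entries, a list of its own where there are three numbers: the shift along the world's x, y, z each as a share of 0.05 m, from -1 to 1, then the turn, a rotation vector about the world's x, y, z each as a share of 360 degrees, from -1 to 1, then the opening, from -1 (shut) to 1 (fully open). In form: [[[dx, dy, dz], [rx, ry, rz], jaw], ...]. A call has 1 to 5 rows; each row shifts and turns the commanded pose from where the row before left it; what a row does not reach is not made up. A row lasts 1/12 s, in which the tool goes at most 41.7 mm and 7.16 degrees, less where a joint would pass 70% of its speed; a pose out of reach is approached as far as the arm can. A call with a number of a shift or a turn outside -1 to 1 is refused whole. A call with a gripper value outside its range is refused whole. The fingers move at their own pace and stop on an object; the grip force is fixed at half the most. Time passes only in rows, so rows that do not move let the fingers close. It gives the time, the measured TCP pose, the force and the opening at its end, in the units of the state.
- ctrl.sense(): the state, without advancing time (a new reading comes with each control period).
- grab_frame(name): name is "side" or "top"; returns the picture (420x560x3 uint8, blue, green, red); there is no depth.
- camera_info(name): a dict with "mtx" (3x3 intrinsics, pixels), "xyz" and "rotation" of the camera in the world. Camera axes: x right, y up, looking along -z (the intrinsics and any distortion apply to the point x, -y, -z); pixel columns grow to the right and rows downward; lengths in m; the calibration is good to about 2 mm. A picture is of the moment at which its call begins. camera_info takes no time and is no camera call.
- hand_in(): hands the job in, once; it reports no verdict.
The state is a dict: "time": time; "joints": joint angles; "qd": joint speeds; "joint_efforts": joint torques, N m; "tcp_pos": TCP position; "orientation": TCP orientation; "force": force on the tool from outside, world axes, zero at the start; "wrist_torque": the same for the moment, N m; "grip_width": finger opening in m.
Only numpy, scipy, OpenCV 4.12 (cv2) and the standard library are available. Lean on these libraries where they do the work, as an engineer would, in place of code of your own. Each camera call takes 0.05 s, during which the arm holds its last target.

## Working session

There is one attempt and no reset: what is moved stays moved. The work goes in short steps, Python scripts to look and compute and a shell command to move; the robot and the scene stay as the last step left them, time stands still between calls to the robot, and variables do not carry over. Pictures are saved under pics/ and viewed, and the job is handed in when it is done.

```bash
mkdir -p pics
python3 - <<'E'
from station import *
import cv2
for n in ("side","top"):
    cv2.imwrite(f"pics/{n}0.png",grab_frame(n)); i=camera_info(n); print(n,i)
print(ctrl.sense(), ctrl.grip_point_offset)
E
```

```text
side {'mtx': array([[472.92892815,   0.        , 286.05541901],
       [  0.        , 472.92892815, 219.98283997],
       [  0.        ,   0.        ,   1.        ]]), 'xyz': array([ 0.07451823, -0.88344941,  0.9200445 ]), 'rotation': array([ 0.42633961, -0.11821979, -0.220702  ,  0.86922336])}
top {'mtx': array([[489.45752437,   0.        , 290.93340835],
       [  0.        , 489.45752437, 218.09759364],
       [  0.        ,   0.        ,   1.        ]]), 'xyz': array([ 0.38664307, -0.00572392,  1.22960478]), 'rotation': array([-0.07268531,  0.05150564,  0.71309215, -0.69538737])}
{'time': 0.1, 'joints': array([ 1.16097055e+00,  8.74499751e-02,  1.75210537e-01,  1.65979265e+00,
       -2.53473545e-05,  1.57080147e+00]), 'qd': array([-0.00231384, -0.0008468 ,  0.0013389 ,  0.00098717,  0.00087009,
        0.00270055]), 'joint_efforts': array([ 5.59092859e-04, -5.21561909e+01,  4.65655804e+01,  1.59365806e-02,
        7.82104007e-05,  1.62198063e-06]), 'tcp_pos': array([0.21910813, 0.5043511 , 0.30322777]), 'orientation': array([ 8.36197856e-01,  5.48427537e-01, -5.09717420e-04,  3.49462648e-04]), 'force': array([-0.17655936, -0.12632249, -0.93311293]), 'wrist_torque': array([ 0.02027503,  0.0143519 , -0.02908233]), 'grip_width': 0.08548868223386447} 0.0539
```

View pics/side0.png

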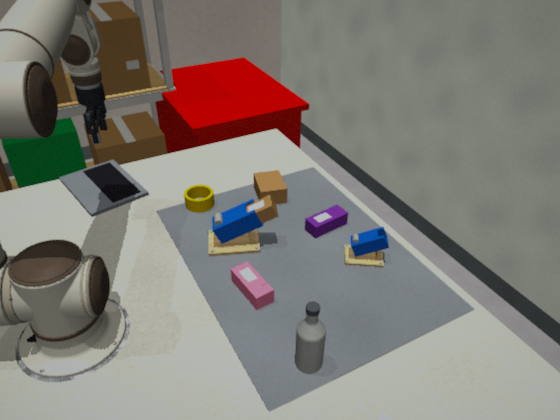

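View pics/top0.png

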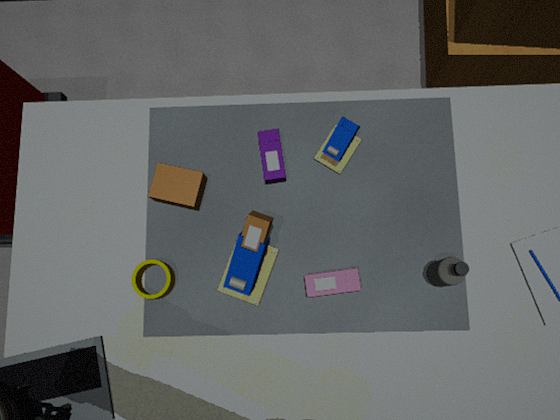

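The wanted stand is the larger one: top (250,262), side (237,225), with the brown carton at top (256,228) and side (262,208). Things that could be taken for it:
- small stand at top (340,143), side (368,243)
- purple carton at top (271,156)
- pink carton at top (332,282)
- plain brown box at top (178,186)

I'll check the choice in close crops.

Run:
```python
import cv2,numpy as np
a=cv2.imread("pics/side0.png")[175:265,190:300]; b=cv2.imread("pics/top0.png")[200:315,205:295]
a=cv2.resize(a,None,fx=4,fy=4,interpolation=cv2.INTER_CUBIC);b=cv2.resize(b,None,fx=4,fy=4,interpolation=cv2.INTER_CUBIC)
c=np.zeros((460,800,3),np.uint8);c[:360,:440]=a;c[:460,440:800]=b
cv2.imwrite("pics/crop0.png",c)
```

```text
(no output)
```

View pics/crop0.png

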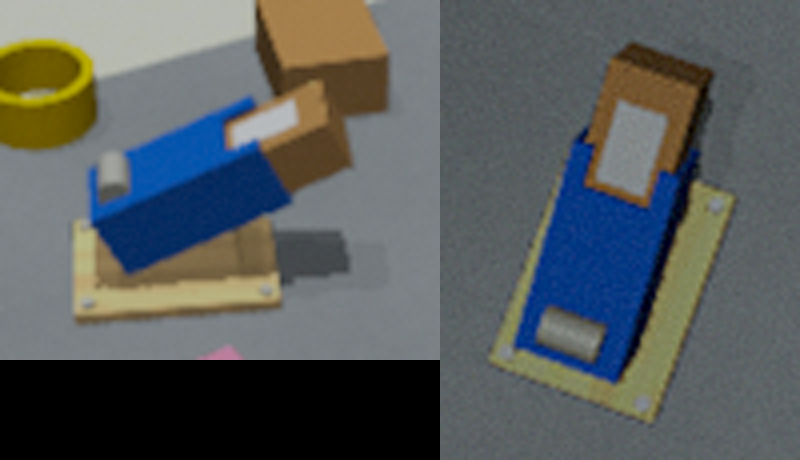

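The crops confirm it: the brown carton with the white label sticks out of the larger blue sleeve, and its green end is hidden inside. Next I'll measure by casting rays from corner pixels onto known heights in both views.

```bash
cat > h.py <<'E'
import cv2,numpy as np
from scipy.spatial.transform import Rotation as R
from station import *
C25,S25=np.cos(np.radians(25)),np.sin(np.radians(25))
def ray(n,u,v):
    i=camera_info(n);K=i['mtx'];d=np.array([(u-K[0,2])/K[0,0],-(v-K[1,2])/K[1,1],-1]);return i['xyz'],R.from_quat(i['rotation']).apply(d)
def onz(n,u,v,z):
    o,d=ray(n,u,v);return o+d*(z-o[2])/d[2]
def tri(a,b):
    o1,d1=ray('side',*a);o2,d2=ray('top',*b);A=np.array([d1,-d2]).T
    s=np.linalg.lstsq(A,o2-o1,rcond=None)[0];p=o1+s[0]*d1;q=o2+s[1]*d2;return (p+q)/2,np.linalg.norm(p-q)
def proj(n,p):
    i=camera_info(n);K=i['mtx'];c=R.from_quat(i['rotation']).inv().apply(np.asarray(p)-i['xyz']);return np.array([K[0,2]+K[0,0]*c[0]/-c[2],K[1,2]-K[1,1]*c[1]/-c[2]])
def mask(img,lo,hi,box):
    m=cv2.inRange(cv2.cvtColor(img,cv2.COLOR_BGR2HSV),lo,hi);o=np.zeros_like(m);x0,y0,x1,y1=box;o[y0:y1,x0:x1]=m[y0:y1,x0:x1];return o
E
python3 - <<'E'
from h import *
np.set_printoptions(precision=4,suppress=True)
for n,box in (("side",(190,175,300,265)),("top",(205,200,295,315))):
    im=cv2.imread(f"pics/{n}0.png")
    m=mask(im,(100,120,40),(125,255,255),box)
    c=max(cv2.findContours(m,0,1)[0],key=cv2.contourArea)
    print(n,cv2.contourArea(c),cv2.approxPolyDP(c,2.0,True)[:,0].tolist())
S=dict(ml=(252.5,199.5),mr=(255.5,212),br=(262.5,225.5))
T=dict(ml=(240,232.5),mr=(269.25,237.5),bl=(223.75,287),bR=(249.25,295))
for k in T:
    z=.133 if k[0]=='m' else .0764
    print(k,'top',onz('top',*T[k],z), 'side',onz('side',*S[k],z) if k in S else '', tri(S[k],T[k]) if k in S else '')
print(onz('side',*S['br'],.0814))
# foot corners from top crop z=.012
for u,v in ((735,198),(490,360),(652,420)): print('foot',onz('top',(u-440)/4+205,v/4+200,.012))
E
```

```text
side 1061.0 [[252, 199], [222, 212], [221, 224], [215, 226], [212, 217], [212, 229], [221, 242], [262, 225], [253, 210], [247, 213], [245, 211], [245, 205], [253, 201]]
top 1277.0 [[241, 232], [236, 240], [224, 286], [248, 295], [269, 238], [260, 243], [258, 250], [254, 252], [240, 246]]
ml top [0.552  0.1416 0.133 ] side [0.5449 0.1379 0.133 ] (array([0.5502, 0.1431, 0.1286]), np.float64(0.005266301293350764))
mr top [0.5387 0.0752 0.133 ] side [0.5259 0.0793 0.133 ] (array([0.5324, 0.0774, 0.1333]), np.float64(0.013404176053066779))
bl top [0.4323 0.188  0.0764] side  
bR top [0.4124 0.1281 0.0764] side  
[0.5447 0.0748 0.0814]
foot [0.5246 0.0607 0.012 ]
foot [0.4279 0.2143 0.012 ]
foot [0.3891 0.1142 0.012 ]
```

```bash
cat >> h.py <<'E'
O=np.array([.556,.105,.085]);YAW=np.radians(-21.5)
def frame(yaw=None):
    y=YAW if yaw is None else yaw
    return R.from_euler('z',y)*R.from_euler('y',-np.radians(25))
def W(p,o=None,yaw=None): # sleeve coords, origin = mouth centre
    return (O if o is None else o)+frame(yaw).apply(np.asarray(p)+[0,0,.0245])
E
python3 - <<'E'
from h import *
np.set_printoptions(precision=4,suppress=True)
P=dict(ml=(0,.0325,.0285),mr=(0,-.0325,.0285),br=(0,-.0325,-.0285),bl=(-.134,.0325,.0285),bR=(-.134,-.0325,.0285),bbR=(-.134,-.0325,-.0285))
H=R.from_euler('z',YAW)
for n in('side','top'):
    for k in P: print(n,k,proj(n,W(P[k])))
    for f in((-.01,.055,-.073),(-.01,-.055,-.073),(-.16,.055,-.073),(-.16,-.055,-.073)): print(n,'foot',f,proj(n,O+H.apply(f)))
    im=cv2.imread(f"pics/{n}0.png")
    a=cv2.resize(im[175:265,190:300] if n=='side' else im[200:315,205:295],None,fx=6,fy=6,interpolation=cv2.INTER_CUBIC)
    cv2.imwrite(f"pics/{n}z.png",a[:600])
E
```

```text
side ml [252.3401 198.3269]
side mr [254.0669 211.5695]
side br [262.8923 225.5282]
side bl [211.636  216.6055]
side bR [211.7881 230.3397]
side bbR [221.5309 243.6229]
side foot (-0.01, 0.055, -0.073) [256.8185 226.0331]
side foot (-0.01, -0.055, -0.073) [259.8998 249.2466]
side foot (-0.16, 0.055, -0.073) [207.9118 229.3194]
side foot (-0.16, -0.055, -0.073) [207.9291 253.0324]
top ml [239.1812 234.6609]
top mr [265.897  244.3912]
top br [271.283  237.5495]
top bl [223.7492 286.2549]
top bR [249.5173 295.9329]
top bbR [255.4821 286.9562]
top foot (-0.01, 0.055, -0.073) [239.2076 233.8454]
top foot (-0.01, -0.055, -0.073) [280.026  248.7055]
top foot (-0.16, 0.055, -0.073) [217.2921 290.2534]
top foot (-0.16, -0.055, -0.073) [258.7095 305.8617]
```

View pics/sidez.png

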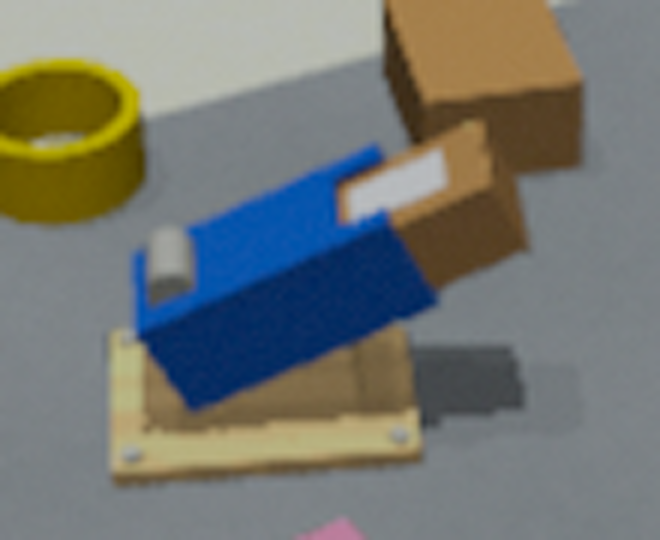

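View pics/topz.png

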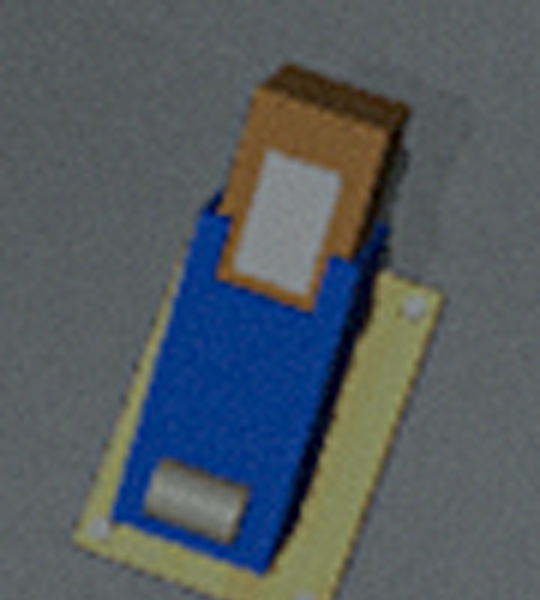

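```bash
sed -i 's/^O=.*/O=np.array([.556,.106,.085]);YAW=np.radians(-21.5)/' h.py
python3 - <<'E'
from h import *
np.set_printoptions(precision=4,suppress=True)
for p in (.04,.0475,.055):
    print(p,[proj('top',W(q)) for q in((p,.027,.0215),(p,-.027,.0215),(p,.027,-.0245),(p,-.027,-.0245))],[proj('side',W(q)) for q in((p,.027,.0215),(p,-.027,.0215),(p,-.027,-.0245))])
F=frame(); print(F.as_matrix())
# desired tool: z=-sleeve z ; x = +-sleeve y
for s in(1,-1):
    M=F.as_matrix(); z=-M[:,2];x=s*M[:,1];y=np.cross(z,x);T=R.from_matrix(np.array([x,y,z]).T)
    cur=R.from_quat(ctrl.sense()['orientation']); d=(T*cur.inv()).as_rotvec();print(s,np.degrees(d),d/(2*np.pi),T.as_quat())
for p in(.03,.04): 
    g=W((p,0,0.003)); print('grip',g,'tcp',g+.0539*F.as_matrix()[:,2])
E
```

```text
0.04 [array([246.6357, 218.6873]), array([268.9412, 226.7289]), array([251.755 , 214.1032]), array([273.2255, 221.8165])] [array([265.7946, 195.4143]), array([267.6567, 206.2973]), array([274.5204, 217.6993])]
0.0475 [array([247.548 , 215.6542]), array([269.8997, 223.6976]), array([252.6416, 211.178 ]), array([274.1549, 218.8929])] [array([268.1299, 194.3683]), array([270.0684, 205.2272]), array([276.8887, 216.6609])]
0.055 [array([248.4637, 212.6096]), array([270.8618, 220.6549]), array([253.5314, 208.2422]), array([275.0877, 215.9587])] [array([270.4691, 193.3204]), array([272.4844, 204.1553]), array([279.2612, 215.6206])]
[[ 0.8432  0.3665 -0.3932]
 [-0.3322  0.9304  0.1549]
 [ 0.4226  0.      0.9063]]
1 [ -9.4989 -23.125    1.9655] [-0.0264 -0.0642  0.0055] [0.807  0.5495 0.1218 0.1789]
-1 [  35.5781  -14.8465 -173.8578] [ 0.0988 -0.0412 -0.4829] [-0.5495  0.807  -0.1789  0.1218]
grip [0.5705 0.1003 0.1226] tcp [0.5493 0.1086 0.1715]
grip [0.5789 0.097  0.1268] tcp [0.5577 0.1053 0.1757]
```

Both views put the mouth's floor point at about (0.556, 0.106, 0.085) with yaw −21.5°, within about 1 px, and the carton sticks out about 50 mm, which fits the stated range. I'll move to above the grip now.

```bash
cat > st.py <<'E'
from h import *
import sys
np.set_printoptions(precision=4,suppress=True)
# usage: st.py px py pz [s]  target grip point in sleeve coords (mouth centre), s=+1/-1 jaw sense
s=ctrl.sense();M=frame().as_matrix()
tool=R.from_quat(s['orientation']);g=s['tcp_pos']+.0539*tool.as_matrix()[:,2]
rel=M.T@(g-O)-[0,0,.0245]
print('t',round(s['time'],2),'grip in sleeve mm',rel*1000,'w',round(s['grip_width']*1000,1),'F sleeve',M.T@s['force'],'Ts',M.T@s['wrist_torque'],'q',s['joints'])
if len(sys.argv)>3:
    sg=int(sys.argv[4]) if len(sys.argv)>4 else 1
    z=-M[:,2];x=sg*M[:,1];T=R.from_matrix(np.array([x,np.cross(z,x),z]).T)
    p=np.array([float(a) for a in sys.argv[1:4]])/1000
    tcp=W(p)+.0539*M[:,2]
    d=(T*tool.inv()).as_rotvec()
    print('shift shares',(tcp-s['tcp_pos'])/.05,'rot shares',d/2/np.pi,'deg',np.degrees(np.linalg.norm(d)))
E
python3 st.py 30 0 100
echo axes in shares/10mm:; python3 -c "
from h import *
print(frame().as_matrix().T*.2)"
```

```text
t 0.1 grip in sleeve mm [-346.9527  247.095   318.6024] w 85.5 F sleeve [-0.5013 -0.1822 -0.7958] Ts [ 0.      0.0208 -0.0321] q [ 1.161   0.0874  0.1752  1.6598 -0.      1.5708]
shift shares [ 5.8408 -7.6137 -0.8773] rot shares [-0.0264 -0.0642  0.0055] deg 25.077035192587715
axes in shares/10mm:
[[ 1.68648937e-01 -6.64325831e-02  8.45236523e-02]
 [ 7.33002453e-02  1.86083514e-01  2.77555756e-18]
 [-7.86422911e-02  3.09780223e-02  1.81261557e-01]]
```

```bash
python3 -m crank '[[[0.39,-0.51,-0.06],[-0.0066,-0.016,0.0014],1],[[0.39,-0.51,-0.06],[-0.0066,-0.016,0.0014],1],[[0.39,-0.51,-0.06],[-0.0066,-0.016,0.0014],1],[[0.39,-0.51,-0.06],[-0.0066,-0.016,0.0014],1],[[0.39,-0.51,-0.06],[0,0,0],1]]'
python3 -m crank '[[[0.39,-0.51,-0.06],[0,0,0],1],[[0.39,-0.51,-0.06],[0,0,0],1],[[0.39,-0.51,-0.06],[0,0,0],1],[[0.39,-0.51,-0.06],[0,0,0],1],[[0.39,-0.51,-0.06],[0,0,0],1]]'; python3 st.py 30 0 100
```

```text
time: 0.52
tcp_pos: [0.3164, 0.376, 0.2875]
orientation: [0.805, 0.551, 0.122, 0.181]
force: [-0.4, 0.2, -0.6]
grip_width: 0.0856
time: 0.93
tcp_pos: [0.4147, 0.248, 0.2735]
orientation: [0.807, 0.55, 0.122, 0.178]
force: [0.1, 1.0, 0.1]
grip_width: 0.0851
t 0.93 grip in sleeve mm [-86.7495  80.3939 170.0553] w 85.1 F sleeve [-0.2053  0.9636  0.1739] Ts [ 0.0015  0.3693 -0.0089] q [ 0.7029 -0.2776 -0.2642  1.3671 -0.38    1.0346]
shift shares [ 1.9297 -2.4874 -0.2836] rot shares [-0.0001 -0.0002 -0.0003] deg 0.11728035315590876
```

```bash
python3 -m crank '[[[0.39,-0.5,-0.06],[0,0,0],1],[[0.39,-0.5,-0.06],[0,0,0],1],[[0.39,-0.5,-0.06],[0,0,0],1],[[0.39,-0.5,-0.05],[0,0,0],1],[[0.37,-0.49,-0.05],[0,0,0],1]]'; python3 -m crank '[[[0,0,0],[0,0,0],1]]';python3 st.py 30 0 0
python3 - <<'E'
from h import *
a=grab_frame('side')[90:270,150:330];b=grab_frame('top')[150:330,160:340]
cv2.imwrite('pics/a1.png',cv2.resize(np.hstack([a,b]),None,fx=2.2,fy=2.2,interpolation=cv2.INTER_CUBIC))
E
```

```text
time: 1.35
tcp_pos: [0.5112, 0.1234, 0.2596]
orientation: [0.807, 0.55, 0.122, 0.178]
force: [-0.1, 0.7, 0.6]
grip_width: 0.0855
time: 1.43
tcp_pos: [0.5123, 0.1213, 0.2589]
orientation: [0.808, 0.549, 0.121, 0.179]
force: [-0.2, 0.5, -1.4]
grip_width: 0.0853
t 1.43 grip in sleeve mm [31.4436 -1.8735 98.8079] w 85.3 F sleeve [-0.941   0.4061 -1.1003] Ts [0.0212 0.4037 0.0034] q [ 0.3457 -0.2669 -0.2929  1.2104 -0.2834  0.6752]
shift shares [ 0.7644 -0.2632 -1.8038] rot shares [ 0.0001 -0.0003  0.0004] deg 0.18282352305524113
```

View pics/a1.png

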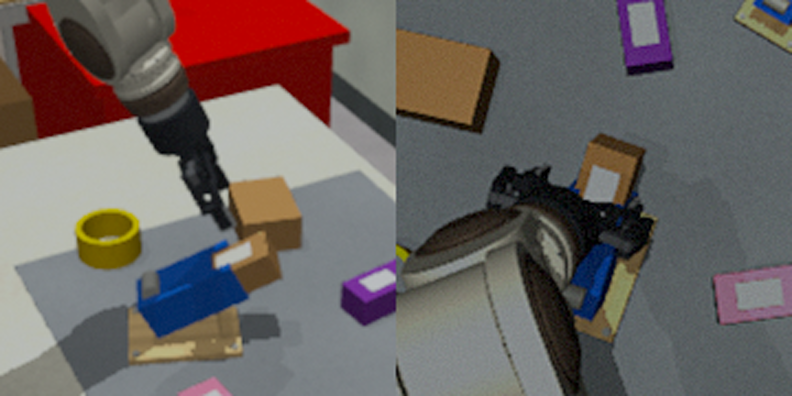

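The gripper is above the exposed carton end with the jaws across its width, the fingers straddling it at side (205,190) in the composite. Now I'll descend.

```bash
python3 -m crank '[[[0.15,-0.05,-0.36],[0,0,0],1],[[0.15,-0.05,-0.36],[0,0,0],1],[[0.15,-0.05,-0.36],[0,0,0],1],[[0.15,-0.05,-0.36],[0,0,0],1],[[0.15,-0.05,-0.36],[0,0,0],1]]'; python3 -m crank '[[[0,0,0],[0,0,0],1]]';python3 st.py 30 0 0
python3 - <<'E'
from h import *
a=grab_frame('side')[120:270,170:320];b=grab_frame('top')[180:330,180:330]
cv2.imwrite('pics/a2.png',cv2.resize(np.hstack([a,b]),None,fx=2.6,fy=2.6,interpolation=cv2.INTER_CUBIC))
E
```

```text
time: 1.95
tcp_pos: [0.5478, 0.1136, 0.1691]
orientation: [0.806, 0.551, 0.122, 0.178]
force: [0.1, -0.5, -0.1]
grip_width: 0.0855
time: 2.03
tcp_pos: [0.5468, 0.1129, 0.1657]
orientation: [0.807, 0.551, 0.119, 0.177]
force: [-0.4, 0.2, -1.2]
grip_width: 0.0853
t 2.03 grip in sleeve mm [23.7665  2.9204 -0.541 ] w 85.3 F sleeve [-0.9766  0.068  -0.9187] Ts [0.0125 0.3847 0.0696] q [ 0.304  -0.1811 -0.4021  1.0079 -0.2667  0.6299]
shift shares [ 0.0733 -0.0938  0.0598] rot shares [ 0.0001 -0.0011 -0.0004] deg 0.40965871080955185
```

View pics/a2.png

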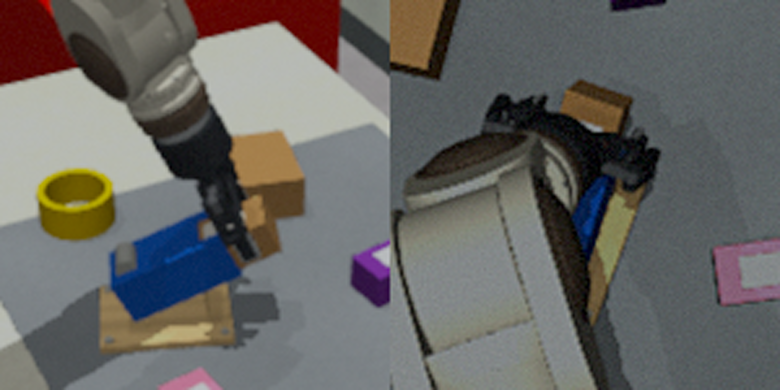

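```bash
python3 -m crank '[[[0.1,-0.1,0.06],[0,0.001,0],1],[[0,0,0],[0,0,0],1]]';python3 st.py 30 0 0;python3 -m crank '[[[0,0,0],[0,0,0],1]]';python3 st.py 30 0 0
```

```text
time: 2.3
tcp_pos: [0.5541, 0.1077, 0.1754]
orientation: [0.807, 0.551, 0.12, 0.177]
force: [-0.2, 0.3, 0.2]
grip_width: 0.0857
t 2.3 grip in sleeve mm [35.7795  0.8957  4.5445] w 85.7 F sleeve [-0.2089  0.2425  0.279 ] Ts [ 0.0303  0.3028 -0.0315] q [ 0.289  -0.174  -0.378   1.0188 -0.2604  0.6163]
shift shares [-0.0726  0.0098 -0.1335] rot shares [-0.0002 -0.0008 -0.0003] deg 0.3013986502607902
time: 2.38
tcp_pos: [0.5538, 0.1076, 0.1747]
orientation: [0.807, 0.55, 0.12, 0.177]
force: [-0.2, -1.1, 0.6]
grip_width: 0.0849
t 2.38 grip in sleeve mm [35.1969  0.7086  4.0594] w 84.9 F sleeve [ 0.4513 -1.1001  0.4671] Ts [-0.0058  0.3617  0.0067] q [ 0.2891 -0.1742 -0.3794  1.0182 -0.2605  0.6171]
shift shares [-0.0657  0.0107 -0.1199] rot shares [-0.0002 -0.0008 -0.0002] deg 0.3138487835561704
```

```bash
python3 -m crank '[[[0,0,0],[0,0,0],-1],[[0,0,0],[0,0,0],-1],[[0,0,0],[0,0,0],-1]]';python3 st.py;python3 -m crank '[[[0,0,0],[0,0,0],-1],[[0,0,0],[0,0,0],-1],[[0,0,0],[0,0,0],-1]]';python3 st.py
```

```text
time: 2.63
tcp_pos: [0.5531, 0.1075, 0.1733]
orientation: [0.807, 0.551, 0.119, 0.177]
force: [-8.8, 0.4, 6.1]
grip_width: 0.0531
t 2.63 grip in sleeve mm [34.0203  0.3066  2.9899] w 53.1 F sleeve [-4.9401 -2.7928  9.062 ] Ts [-0.4291  1.8189  0.0594] q [ 0.2892 -0.1738 -0.3814  1.0177 -0.2605  0.6171]
time: 2.88
tcp_pos: [0.5531, 0.1076, 0.1734]
orientation: [0.807, 0.551, 0.119, 0.176]
force: [-4.7, 0.4, 6.2]
grip_width: 0.0535
t 2.88 grip in sleeve mm [33.9961  0.3277  3.07  ] w 53.5 F sleeve [-1.4611 -1.3751  7.5701] Ts [-0.1979  0.8526 -0.0043] q [ 0.2893 -0.1739 -0.3813  1.018  -0.2604  0.617 ]
```

```bash
python3 -m crank '[[[0.08,-0.03,0.04],[0,0,0],-1],[[0.08,-0.03,0.04],[0,0,0],-1],[[0.08,-0.03,0.04],[0,0,0],-1],[[0.08,-0.03,0.04],[0,0,0],-1]]';python3 st.py 130 0 3
```

```text
time: 3.22
tcp_pos: [0.5683, 0.1019, 0.1804]
orientation: [0.807, 0.551, 0.118, 0.175]
force: [-7.8, 3.5, 4.3]
grip_width: 0.0533
t 3.22 grip in sleeve mm [51.5851  0.6233  2.606 ] w 53.3 F sleeve [-5.9648  0.4394  7.4778] Ts [0.0356 2.1625 0.0583] q [ 0.2691 -0.1437 -0.341   1.0256 -0.2519  0.597 ]
shift shares [ 1.3055 -0.5287  0.6655] rot shares [-0.0003 -0.0016 -0.0004] deg 0.5941779781285096
```

```bash
python3 -m crank '[[[0.13,-0.05,0.08],[0,0,0],-1],[[0.13,-0.05,0.07],[0,0,0],-1],[[0.13,-0.05,0.07],[0,0,0],-1],[[0.13,-0.05,0.065],[0,0,0],-1],[[0.13,-0.05,0.065],[0,0,0],-1]]';python3 st.py;python3 -m crank '[[[0.13,-0.05,0.065],[0,0,0],-1],[[0.13,-0.05,0.065],[0,0,0],-1],[[0.13,-0.05,0.065],[0,0,0],-1],[[0.13,-0.05,0.065],[0,0,0],-1],[[0.13,-0.05,0.065],[0,0,0],-1]]';python3 st.py
python3 - <<'E'
from h import *
a=grab_frame('side')[100:270,170:340];b=grab_frame('top')[150:320,200:370]
cv2.imwrite('pics/a3.png',cv2.resize(np.hstack([a,b]),None,fx=2.3,fy=2.3,interpolation=cv2.INTER_CUBIC))
E
```

```text
time: 3.63
tcp_pos: [0.6022, 0.0886, 0.1984]
orientation: [0.807, 0.551, 0.119, 0.176]
force: [-0.5, 0.4, -1.0]
grip_width: 0.0534
t 3.63 grip in sleeve mm [92.285   0.6751  3.4764] w 53.4 F sleeve [-0.9101  0.1736 -0.6291] Ts [-0.0448  0.3852  0.012 ] q [ 0.2291 -0.081  -0.2508  1.042  -0.24    0.559 ]
time: 4.05
tcp_pos: [0.6348, 0.0762, 0.2149]
orientation: [0.807, 0.551, 0.119, 0.176]
force: [0.2, 0.0, -1.9]
grip_width: 0.053
t 4.05 grip in sleeve mm [130.8564   1.0423   3.7165] w 53.0 F sleeve [-0.6856  0.0657 -1.7924] Ts [-0.0104  0.5278  0.0413] q [ 0.1944 -0.0171 -0.1584  1.0625 -0.2275  0.5257]
```

View pics/a3.png

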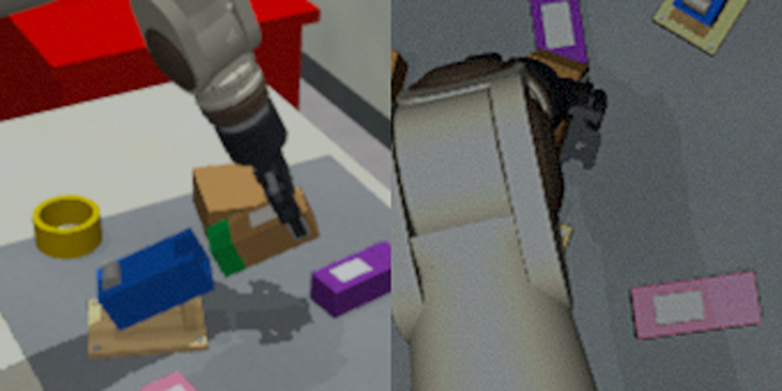

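The picture shows the carton fully drawn out, green end about 15 mm clear of the mouth and label up. Next I need a free patch of bench to set it down and change the grip.

Run:
```python
from h import *
np.set_printoptions(precision=3,suppress=True)
im=cv2.imread('pics/top0.png')
for n,lo,hi,z in(('purple',(125,80,40),(150,255,255),.04),('pink',(155,50,90),(179,255,255),.04)):
    m=mask(im,lo,hi,(145,95,470,335));c=max(cv2.findContours(m,0,1)[0],key=cv2.contourArea)
    print(n,[onz('top',*p,z)[:2] for p in cv2.boxPoints(cv2.minAreaRect(c))])
for u,v in((433,270),(318,155),(360,120),(345,172),(205,178),(195,208)): print((u,v),onz('top',u,v,.03))
```

```text
purple [array([0.827, 0.11 ]), array([0.834, 0.055]), array([0.703, 0.039]), array([0.697, 0.093])]
pink [array([0.46, 0.  ]), array([ 0.473, -0.13 ]), array([ 0.418, -0.135]), array([ 0.405, -0.006])]
(433, 270) [ 0.463 -0.313  0.03 ]
(318, 155) [ 0.761 -0.045  0.03 ]
(360, 120) [ 0.851 -0.155  0.03 ]
(345, 172) [ 0.715 -0.111  0.03 ]
(205, 178) [0.71  0.244 0.03 ]
(195, 208) [0.633 0.269 0.03 ]
```

```bash
python3 -m crank '[[[0.1,-0.2,0.3],[0,0,0],-1],[[0.05,-0.5,0.3],[0,0,0],-1],[[0,-0.55,0.3],[0,0,0],-1],[[0,-0.6,0.2],[0,0,0],-1],[[0,-0.5,0.1],[0,0,0],-1]]';python3 st.py; python3 -m crank '[[[-0.4,-0.2,0],[0.0064,0.0162,0],-1],[[-0.4,-0.1,0],[0.0064,0.0162,0],-1],[[-0.4,-0.1,0],[0.0064,0.0162,0],-1],[[-0.4,0,0],[0.0064,0.0162,0],-1],[[-0.2,0,0],[0,0,0.015],-1]]';python3 st.py
```

```text
time: 4.57
tcp_pos: [0.6417, -0.0424, 0.2766]
orientation: [0.807, 0.55, 0.12, 0.177]
force: [0.8, -0.4, -1.2]
grip_width: 0.0532
t 4.57 grip in sleeve mm [ 202.2695 -106.6948   38.5347] w 53.2 F sleeve [ 0.2883 -0.0457 -1.4655] Ts [-0.021   0.4231  0.0375] q [-0.0174 -0.0414 -0.0679  1.1376 -0.1477  0.3256]
time: 4.98
tcp_pos: [0.5508, -0.0618, 0.2733]
orientation: [0.799, 0.601, -0.006, -0.007]
force: [1.5, 0.1, -3.0]
grip_width: 0.0533
t 4.98 grip in sleeve mm [ 107.2646 -158.136    73.7693] w 53.3 F sleeve [-0.0309  0.6857 -3.2764] Ts [ 0.0675 -0.2217 -0.03  ] q [-0.1126  0.1038  0.1346  1.6204  0.0023  0.1691]
```

```bash
python3 -m crank '[[[-0.1,0,0],[0,0,0.0193],-1],[[0,0,0],[0,0,0.0193],-1],[[0,0,0],[0,0,0.0193],-1],[[0,0,0],[0,0,0.0193],-1],[[0,0,0],[0,0,0.0193],-1]]';python3 st.py; python3 -m crank '[[[0,0,0],[0,0,0.0193],-1],[[0,0,0],[0,0,0.0193],-1],[[0,0,0],[0,0,0.0193],-1],[[0,0,0],[0,0,0.0193],-1],[[0,0,0],[0,0,0.0193],-1]]';python3 st.py
```

```text
time: 5.4
tcp_pos: [0.5466, -0.061, 0.2746]
orientation: [0.58, 0.815, -0.004, -0.002]
force: [0.1, -1.2, -2.0]
grip_width: 0.0534
t 5.4 grip in sleeve mm [ 104.6019 -159.1481   76.4788] w 53.4 F sleeve [-0.3744 -1.1203 -2.0825] Ts [ 0.0308 -0.0528 -0.0207] q [-0.1093  0.0839  0.1159  1.6101 -0.0046 -0.4426]
time: 5.82
tcp_pos: [0.5466, -0.0609, 0.2746]
orientation: [0.31, 0.951, -0.004, -0.001]
force: [-0.5, 0.2, -1.5]
grip_width: 0.0533
t 5.82 grip in sleeve mm [ 104.8098 -159.2201   76.3668] w 53.3 F sleeve [-1.1045  0.0629 -1.1522] Ts [ 0.0409 -0.0447 -0.0701] q [-0.1079  0.0806  0.1124  1.6061 -0.0079 -1.0476]
```

```bash
python3 -m crank '[[[0,0,0],[0,0,0.0193],-1],[[0,0,0],[0,0,0.0193],-1],[[0,0,0],[0,0,0.0193],-1],[[0,0,0],[0,0,0.0193],-1],[[0,0,0],[0,0,0.0193],-1]]'; python3 -m crank '[[[0,0,0],[0,0,0.0193],-1],[[0,0,0],[0,0,0.0193],-1],[[0,0,0],[0,0,0.0193],-1],[[0,0,0],[0,0,0.0193],-1],[[0,0,0],[0,0,0.0193],-1]]'; python3 -m crank '[[[0,0,0],[0,0,0.0193],-1],[[0,0,0],[0,0,0.0193],-1],[[0,0,0],[0,0,0.0193],-1],[[0,0,0],[0,0,0.0193],-1],[[0,0,0],[0,0,0.0193],-1]]'; python3 -m crank '[[[0,0,0],[0,0,0],-1],[[0,0,0],[0,0,0],-1]]'
cat > sv.py <<'E'
from h import *
np.set_printoptions(precision=4,suppress=True)
s=ctrl.sense();tool=R.from_quat(s['orientation']);M=R.from_euler('z',YAW).as_matrix()
z=np.array([0,0,-1.]);x=-M[:,1];T=R.from_matrix(np.array([x,np.cross(z,x),z]).T)
print('rot shares to vertical/reversed',(T*tool.inv()).as_rotvec()/2/np.pi,'grip',s['tcp_pos']+.0539*tool.as_matrix()[:,2],'tip z',s['tcp_pos'][2]-.073,'t',s['time'],'F',s['force'],'q',s['joints'])
E
python3 sv.py
python3 - <<'E'
from h import *
a=grab_frame('side')[110:310,170:370];b=grab_frame('top')[130:330,220:420]
cv2.imwrite('pics/a4.png',cv2.resize(np.hstack([a,b]),None,fx=2,fy=2,interpolation=cv2.INTER_CUBIC))
E
```

```text
time: 6.23
tcp_pos: [0.5466, -0.0609, 0.2746]
orientation: [0.012, 1.0, -0.004, 0.0]
force: [-0.6, -0.3, -1.6]
grip_width: 0.0533
time: 6.65
tcp_pos: [0.5466, -0.0609, 0.2746]
orientation: [-0.287, 0.958, -0.004, 0.002]
force: [-0.8, -0.6, -1.4]
grip_width: 0.0533
time: 7.07
tcp_pos: [0.5465, -0.0609, 0.2746]
orientation: [-0.56, 0.829, -0.003, 0.003]
force: [-1.1, 0.6, -2.2]
grip_width: 0.0534
time: 7.23
tcp_pos: [0.5466, -0.061, 0.2746]
orientation: [-0.556, 0.831, -0.003, 0.003]
force: [-1.4, 0.4, -2.0]
grip_width: 0.0531
rot shares to vertical/reversed [0.0004 0.0013 0.0028] grip [ 0.547  -0.0611  0.2207] tip z 0.2015920564886755 t 7.2333 F [-1.3861  0.4185 -2.027 ] q [-0.1105  0.0703  0.1014  1.5934 -0.0016 -2.8593]
```

View pics/a4.png

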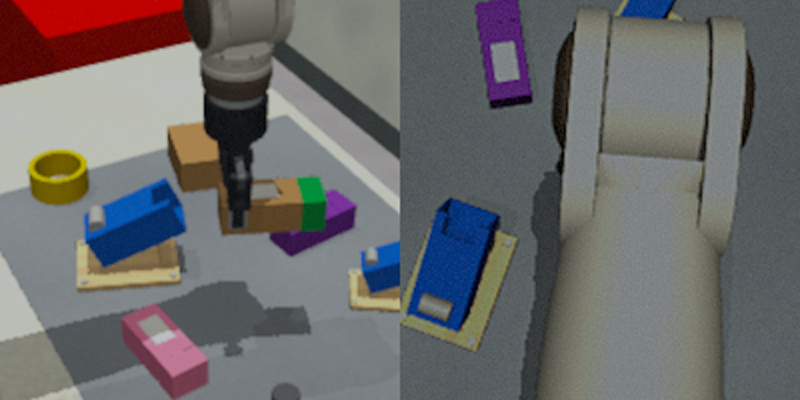

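```bash
python3 -m crank '[[[0,0,-0.75],[0.0004,0.0013,0.0028],-1],[[0,0,-0.75],[0,0,0],-1],[[0,0,-0.75],[0,0,0],-1],[[0,0,-0.75],[0,0,0],-1],[[0,0,-0.5],[0,0,0],-1]]';python3 -m crank '[[[0,0,-0.1],[0,0,0],-1],[[0,0,0],[0,0,0],-1]]';python3 sv.py
```

```text
time: 7.75
tcp_pos: [0.5452, -0.0608, 0.0959]
orientation: [-0.563, 0.826, 0.001, -0.001]
force: [-0.3, 1.5, -1.6]
grip_width: 0.0531
time: 7.92
tcp_pos: [0.5457, -0.0609, 0.0932]
orientation: [-0.564, 0.826, 0.001, -0.001]
force: [0.1, 0.5, -0.6]
grip_width: 0.0532
rot shares to vertical/reversed [-0.0001 -0.0005 -0.0003] grip [ 0.5455 -0.0609  0.0393] tip z 0.020170582808104867 t 7.9167 F [ 0.1379  0.5326 -0.5881] q [-0.1112  0.1099 -0.2077  1.2565  0.0001 -2.8796]
```

```bash
python3 -m crank '[[[0,0,-0.08],[0,0,0],-1],[[0,0,-0.06],[0,0,0],-1],[[0,0,0],[0,0,0],-1]]';python3 -m crank '[[[0,0,-0.04],[0,0,0],-1],[[0,0,0],[0,0,0],-1]]';python3 -m crank '[[[0,0,-0.04],[0,0,0],-1],[[0,0,0],[0,0,0],-1]]'
```

```text
time: 8.17
tcp_pos: [0.5474, -0.0611, 0.089]
orientation: [-0.564, 0.826, -0.001, 0.001]
force: [-0.5, 0.1, -2.4]
grip_width: 0.0533
time: 8.33
tcp_pos: [0.547, -0.0611, 0.0862]
orientation: [-0.564, 0.826, -0.0, 0.001]
force: [-0.6, -1.0, -1.2]
grip_width: 0.0531
time: 8.5
tcp_pos: [0.5466, -0.061, 0.0836]
orientation: [-0.564, 0.826, -0.0, 0.0]
force: [-0.1, 0.8, -2.1]
grip_width: 0.0535
```

```bash
python3 -m crank '[[[0,0,-0.03],[0,0,0],-1],[[0,0,0],[0,0,0],-1]]';python3 -m crank '[[[0,0,-0.03],[0,0,0],-1],[[0,0,0],[0,0,0],-1]]';python3 -m crank '[[[0,0,0],[0,0,0],-1],[[0,0,0],[0,0,0],-1]]'
```

```text
time: 8.67
tcp_pos: [0.5468, -0.0611, 0.0826]
orientation: [-0.564, 0.826, -0.0, 0.0]
force: [-1.2, -0.7, 0.7]
grip_width: 0.0535
time: 8.83
tcp_pos: [0.5468, -0.0611, 0.0824]
orientation: [-0.564, 0.826, -0.0, 0.001]
force: [-8.5, 0.8, 15.4]
grip_width: 0.0533
time: 9.0
tcp_pos: [0.5468, -0.0611, 0.0824]
orientation: [-0.564, 0.826, -0.0, 0.001]
force: [-8.0, 0.9, 13.9]
grip_width: 0.0532
```

```bash
python3 -m crank '[[[0,0,0],[0,0,0],1],[[0,0,0],[0,0,0],1],[[0,0,0],[0,0,0],1]]';python3 -m crank '[[[0,0,0.2],[0,0,0],1],[[0,0,0.4],[0,0,0],1],[[0,0,0.4],[0,0,0],1],[[0.2,-0.08,0.3],[0,0,0],1],[[0.4,-0.16,0],[0,0,0],1]]';python3 -m crank '[[[0.4,-0.16,0],[0,0,0],1],[[0.4,-0.16,0],[0,0,0],1],[[0.35,-0.14,0],[0,0,0],1],[[0,0,0],[0,0,0],1]]';python3 sv.py
python3 - <<'E'
from h import *
a=grab_frame('side')[110:310,170:370];b=grab_frame('top')[130:330,220:420]
cv2.imwrite('pics/a5.png',cv2.resize(np.hstack([a,b]),None,fx=2,fy=2,interpolation=cv2.INTER_CUBIC))
E
```

```text
time: 9.25
tcp_pos: [0.5467, -0.061, 0.0805]
orientation: [-0.564, 0.826, -0.0, 0.0]
force: [-0.2, -0.2, -0.3]
grip_width: 0.0848
time: 9.67
tcp_pos: [0.5773, -0.0728, 0.1504]
orientation: [-0.565, 0.825, -0.002, 0.002]
force: [1.1, -0.3, 0.5]
grip_width: 0.0855
time: 10.0
tcp_pos: [0.6363, -0.0971, 0.1455]
orientation: [-0.564, 0.826, -0.0, 0.0]
force: [1.0, 0.6, 0.0]
grip_width: 0.0854
rot shares to vertical/reversed [ 0.      0.0002 -0.0005] grip [ 0.6364 -0.0971  0.0916] tip z 0.07252815363610683 t 10.0 F [0.9653 0.6112 0.0156] q [-0.1514  0.3059  0.1239  1.3876 -0.     -2.9209]
```

View pics/a5.png

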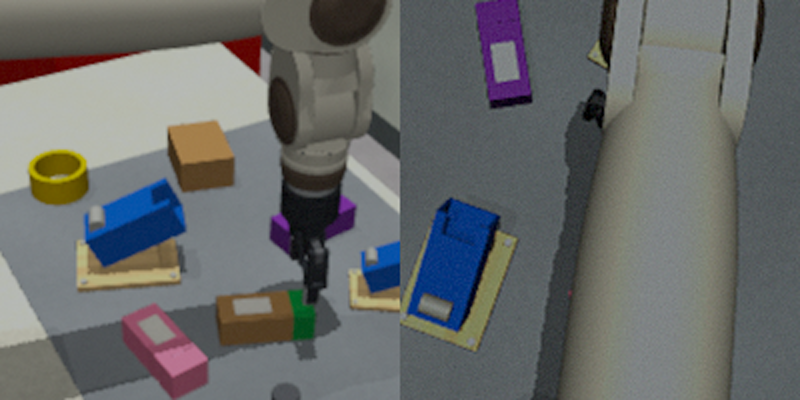

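```bash
python3 -c "
from h import *
u=np.array([.9304,-.3665,0])
for p,z in(((327.5,278),0),((315.5,256),.046),((327,259),.046)):
    q=onz('side',*p,z);print(q,'from grip along',(q-[.6364,-.0971,0])@u,'across',(q-[.6364,-.0971,0])@[.3665,.9304,0])"
```

```text
[ 0.64360176 -0.12528389  0.        ] from grip along 0.017029909131299578 across -0.023582843211298745
[ 0.63284539 -0.07495741  0.046     ] from grip along -0.011422466757383586 across 0.019298700320119516
[ 0.65432776 -0.10025803  0.046     ] from grip along 0.017837404155811795 across 0.003632289469766078
```

```bash
python3 -m crank '[[[0,0,-0.4],[0,0,-0.0005],1],[[0,0,-0.4],[0,0,0],1],[[0,0,-0.3],[0,0,0],1],[[0,0,-0.13],[0,0,0],1],[[0,0,0],[0,0,0],1]]';python3 -m crank '[[[0,0,0],[0,0,0],1]]';python3 sv.py
```

```text
time: 10.52
tcp_pos: [0.6327, -0.0956, 0.0828]
orientation: [-0.563, 0.826, 0.001, -0.001]
force: [-0.3, 0.5, -0.3]
grip_width: 0.0855
time: 10.6
tcp_pos: [0.6339, -0.0958, 0.0849]
orientation: [-0.563, 0.826, -0.0, 0.0]
force: [-0.3, -0.2, -0.7]
grip_width: 0.0854
rot shares to vertical/reversed [-0.      0.0001 -0.0001] grip [ 0.6339 -0.0958  0.031 ] tip z 0.011877949443001481 t 10.6 F [-0.2628 -0.2287 -0.6762] q [-0.1501  0.325   0.0295  1.275   0.0002 -2.9173]
```

```bash
python3 -m crank '[[[0,0,-0.05],[0,0,0],1],[[0,0,0],[0,0,0],-1],[[0,0,0],[0,0,0],-1],[[0,0,0],[0,0,0],-1],[[0,0,0],[0,0,0],-1]]';python3 -m crank '[[[0,0,0],[0,0,0],-1]]';python3 sv.py
```

```text
time: 11.02
tcp_pos: [0.6346, -0.0961, 0.0825]
orientation: [-0.563, 0.826, -0.0, 0.001]
force: [-1.1, 0.7, 5.7]
grip_width: 0.0532
time: 11.1
tcp_pos: [0.6345, -0.0961, 0.0825]
orientation: [-0.563, 0.826, -0.0, 0.001]
force: [0.5, 0.0, 5.5]
grip_width: 0.053
rot shares to vertical/reversed [ 0.      0.0002 -0.0001] grip [ 0.6346 -0.0961  0.0286] tip z 0.009525660767586042 t 11.1 F [0.4833 0.0348 5.477 ] q [-0.1504  0.3269  0.0272  1.2697  0.0002 -2.9173]
```

```bash
python3 -m crank '[[[0,0,0.3],[0,0,0],-1],[[0,0,0.7],[0,0,0],-1],[[0,0,0.8],[0,0,0],-1],[[0,0,0.7],[0,0,0],-1],[[0,0.1,0.4],[-0.0064,-0.0162,0],-1]]';python3 -m crank '[[[0,0.1,0],[-0.0064,-0.0162,0],-1],[[0,0.1,0],[-0.0064,-0.0162,0],-1],[[0,0.1,0],[-0.0062,-0.016,0],-1],[[0,0,0],[0,0,0],-1]]';python3 st.py 150 0.3 4.3 -1
```

```text
time: 11.52
tcp_pos: [0.6361, -0.0922, 0.2285]
orientation: [-0.562, 0.826, -0.044, 0.03]
force: [0.0, 0.1, -3.2]
grip_width: 0.0533
time: 11.85
tcp_pos: [0.6305, -0.0748, 0.2226]
orientation: [-0.55, 0.807, -0.179, 0.121]
force: [-1.9, 0.5, -4.0]
grip_width: 0.0533
t 11.85 grip in sleeve mm [ 180.9742 -140.9033  -10.9403] w 53.3 F sleeve [-3.4735 -0.2633 -2.7901] Ts [-0.0123  0.6271 -0.0255] q [-0.0764 -0.0686 -0.1996  1.0218 -0.1248 -2.8713]
shift shares [0.3916 2.8806 0.0139] rot shares [ 0.0001 -0.0003 -0.0003] deg 0.1421870815558074
```

```bash
python3 -m crank '[[[0.08,0.5,0],[0,0,0],-1],[[0.08,0.7,0],[0,0,0],-1],[[0.08,0.7,0],[0,0,0],-1],[[0.08,0.6,0],[0,0,0],-1],[[0.07,0.38,0],[0,0,0],-1]]';python3 -m crank '[[[0,0,0],[0,0,0],-1],[[0,0,0],[0,0,0],-1]]';python3 st.py 135 0.3 4.3 -1
python3 - <<'E'
from h import *
a=grab_frame('side')[110:290,180:360]
b=grab_frame('top')[150:330,200:380]
cv2.imwrite('pics/a6.png',cv2.resize(np.hstack([a,b]),None,fx=2.2,fy=2.2,interpolation=cv2.INTER_CUBIC))
E
```

```text
time: 12.27
tcp_pos: [0.654, 0.0704, 0.2267]
orientation: [-0.551, 0.807, -0.177, 0.121]
force: [0.6, 0.5, -1.8]
grip_width: 0.0529
time: 12.43
tcp_pos: [0.6541, 0.0688, 0.2263]
orientation: [-0.551, 0.807, -0.178, 0.121]
force: [0.0, 0.1, -2.6]
grip_width: 0.0534
t 12.43 grip in sleeve mm [154.632    1.3341   5.3671] w 53.4 F sleeve [-1.1064  0.1254 -2.355 ] Ts [-0.0504  0.3937  0.0033] q [ 0.1758  0.0187 -0.1019  1.075  -0.2215 -2.6353]
shift shares [-0.3333  0.109  -0.1868] rot shares [-0.     -0.0006 -0.0004] deg 0.2407458887193423
```

View pics/a6.png

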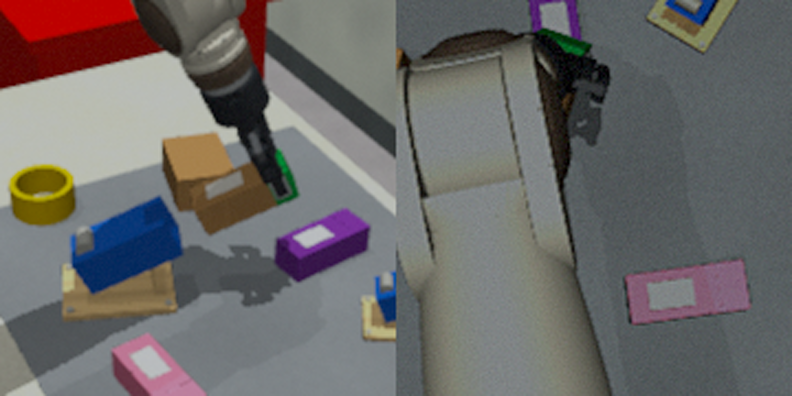

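```bash
python3 -m crank '[[[-0.11,0.035,-0.06],[0,-0.0003,-0.0002],-1],[[-0.11,0.035,-0.06],[0,-0.0003,-0.0002],-1],[[-0.11,0.04,-0.065],[0,0,0],-1],[[0,0,0],[0,0,0],-1],[[0,0,0],[0,0,0],-1]]';python3 st.py 115 0.3 4.3 -1
```

```text
time: 12.95
tcp_pos: [0.6365, 0.0733, 0.2173]
orientation: [-0.548, 0.807, -0.18, 0.123]
force: [0.5, 0.3, -2.0]
grip_width: 0.0534
t 12.95 grip in sleeve mm [134.8499  -0.864    4.7412] w 53.4 F sleeve [-0.5262  0.4963 -1.9788] Ts [-0.0179  0.4328 -0.0274] q [ 0.1902 -0.0227 -0.1622  1.053  -0.2296 -2.6181]
shift shares [-0.3196  0.1515 -0.1743] rot shares [-0.      0.0006  0.0003] deg 0.23154315137576198
```

```bash
python3 -m crank '[[[-0.08,0.05,-0.05],[0,0.0003,0.0002],-1],[[-0.08,0.05,-0.04],[0,0.0003,0.0001],-1],[[-0.08,0.05,-0.04],[0,0,0],-1],[[-0.08,0,-0.04],[0,0,0],-1],[[0,0,0],[0,0,0],-1]]';python3 -m crank '[[[0,0,0],[0,0,0],-1]]';python3 st.py 105 0.3 4.3 -1
```

```text
time: 13.37
tcp_pos: [0.6203, 0.0812, 0.2082]
orientation: [-0.55, 0.807, -0.179, 0.121]
force: [-0.7, -0.8, -2.4]
grip_width: 0.0532
time: 13.45
tcp_pos: [0.6209, 0.0811, 0.2088]
orientation: [-0.55, 0.807, -0.179, 0.122]
force: [-0.8, -0.2, -1.6]
grip_width: 0.0533
t 13.45 grip in sleeve mm [115.3353   0.605    4.4235] w 53.3 F sleeve [-1.2791 -0.5338 -1.1401] Ts [ 0.0026  0.4603 -0.0174] q [ 0.2089 -0.0505 -0.2042  1.046  -0.235  -2.602 ]
shift shares [-0.1755  0.0628 -0.0896] rot shares [-0. -0. -0.] deg 0.016693741380229807
```

```bash
python3 -m crank '[[[-0.06,0.02,-0.03],[0,0,0],-1],[[-0.06,0.02,-0.03],[0,0,0],-1],[[-0.055,0.02,-0.03],[0,0,0],-1],[[0,0,0],[0,0,0],-1]]';python3 st.py 95 0.3 4.3 -1
```

```text
time: 13.78
tcp_pos: [0.6118, 0.0841, 0.2039]
orientation: [-0.55, 0.807, -0.179, 0.122]
force: [0.2, -0.0, -2.3]
grip_width: 0.0535
t 13.78 grip in sleeve mm [104.5519   0.0572   4.0292] w 53.5 F sleeve [-0.8102  0.0496 -2.1289] Ts [-0.0125  0.4923  0.0143] q [ 0.2178 -0.0681 -0.23    1.0406 -0.2382 -2.5933]
shift shares [-0.1621  0.069  -0.0762] rot shares [-0.     -0.0001 -0.    ] deg 0.04324377561548174
```

```bash
python3 -m crank '[[[-0.055,0.022,-0.026],[0,0,0],-1],[[-0.055,0.022,-0.026],[0,0,0],-1],[[-0.055,0.022,-0.026],[0,0,0],-1]]';python3 st.py 85 0.3 4.3 -1; python3 -m crank '[[[-0.055,0.022,-0.027],[0,0,0],-1],[[-0.055,0.022,-0.027],[0,0,0],-1],[[-0.055,0.022,-0.027],[0,0,0],-1]]';python3 st.py 75 0.3 4.3 -1
```

```text
time: 14.03
tcp_pos: [0.6039, 0.0874, 0.2004]
orientation: [-0.549, 0.807, -0.179, 0.122]
force: [-1.1, 0.0, -1.6]
grip_width: 0.0532
t 14.03 grip in sleeve mm [95.323   0.2083  4.4324] w 53.2 F sleeve [-1.588  -0.3755 -0.9943] Ts [ 0.0447  0.4546 -0.0134] q [ 0.2271 -0.0839 -0.2517  1.0361 -0.2416 -2.5842]
shift shares [-0.1724  0.07   -0.0897] rot shares [-0. -0.  0.] deg 0.011261052900117462
time: 14.28
tcp_pos: [0.5956, 0.0907, 0.1963]
orientation: [-0.549, 0.807, -0.179, 0.122]
force: [-0.5, -0.3, -1.4]
grip_width: 0.0529
t 14.28 grip in sleeve mm [85.529   0.281   4.5369] w 52.9 F sleeve [-0.8602 -0.5015 -1.0896] Ts [-0.0076  0.4455  0.035 ] q [ 0.2368 -0.0999 -0.2742  1.0318 -0.2451 -2.5749]
shift shares [-0.1755  0.0697 -0.0933] rot shares [-0.  0.  0.] deg 0.012216029341447384
```

It has entered with no contact force. I'll check from the side before going on.

Run:
```python
from h import *
a=grab_frame('side')[150:260,190:310]
cv2.imwrite('pics/a7.png',cv2.resize(a,None,fx=5,fy=5,interpolation=cv2.INTER_CUBIC))
```

```text
(no output)
```

View pics/a7.png

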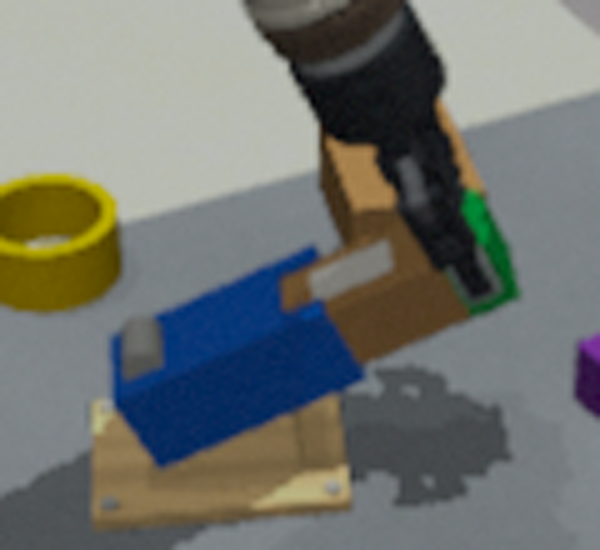

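```bash
python3 -m crank '[[[-0.06,0.024,-0.031],[0,0,0],-1],[[-0.06,0.024,-0.031],[0,0,0],-1],[[-0.06,0.024,-0.031],[0,0,0],-1],[[-0.06,0.024,-0.031],[0,0,0],-1],[[-0.06,0.024,-0.031],[0,0,0],-1]]';python3 st.py 25 0.3 4.3 -1; python3 -m crank '[[[-0.06,0.024,-0.031],[0,0,0],-1],[[-0.06,0.024,-0.031],[0,0,0],-1],[[-0.06,0.024,-0.031],[0,0,0],-1],[[-0.06,0.024,-0.031],[0,0,0],-1],[[-0.06,0.024,-0.031],[0,0,0],-1]]';python3 st.py 25 0.3 4.3 -1
```

```text
time: 14.75
tcp_pos: [0.5805, 0.0967, 0.1885]
orientation: [-0.549, 0.807, -0.179, 0.122]
force: [-0.0, 0.4, -1.8]
grip_width: 0.0531
t 14.75 grip in sleeve mm [67.5339  0.3446  4.3259] w 53.1 F sleeve [-0.9285  0.3778 -1.5349] Ts [0.0398 0.4819 0.0177] q [ 0.255  -0.1283 -0.3145  1.0243 -0.2516 -2.5574]
shift shares [-0.7175  0.2818 -0.36  ] rot shares [-0. -0.  0.] deg 0.010353788025290545
time: 15.17
tcp_pos: [0.5656, 0.1027, 0.1808]
orientation: [-0.549, 0.807, -0.179, 0.122]
force: [0.1, 0.1, -2.1]
grip_width: 0.0533
t 15.17 grip in sleeve mm [49.6674  0.4149  4.1311] w 53.3 F sleeve [-0.8798  0.1225 -1.9341] Ts [-0.0069  0.4106 -0.0037] q [ 0.2741 -0.1561 -0.3536  1.0176 -0.2583 -2.5389]
shift shares [-0.4182  0.1624 -0.2054] rot shares [-0.  0.  0.] deg 0.009003565185200837
```

```bash
python3 -m crank '[[[-0.06,0.023,-0.03],[0,0,0],-1],[[-0.06,0.023,-0.03],[0,0,0],-1],[[-0.06,0.023,-0.03],[0,0,0],-1],[[-0.06,0.023,-0.03],[0,0,0],-1],[[-0.06,0.023,-0.03],[0,0,0],-1]]';python3 st.py 25 0.3 4.3 -1; python3 -m crank '[[[-0.05,0.02,-0.025],[0,0,0],-1],[[-0.04,0.016,-0.02],[0,0,0],-1],[[0,0,0],[0,0,0],-1]]';python3 st.py 25 0.3 4.3 -1
```

```text
time: 15.58
tcp_pos: [0.5506, 0.1084, 0.1733]
orientation: [-0.549, 0.807, -0.179, 0.122]
force: [-0.2, -0.2, -2.8]
grip_width: 0.0534
t 15.58 grip in sleeve mm [31.9313  0.2752  4.1314] w 53.4 F sleeve [-1.2996 -0.2183 -2.4766] Ts [ 0.0512  0.4312 -0.0302] q [ 0.2938 -0.1836 -0.3914  1.0123 -0.2651 -2.5198]
shift shares [-0.118   0.0472 -0.0555] rot shares [-0.  0. -0.] deg 0.008809772737693013
time: 15.83
tcp_pos: [0.546, 0.1102, 0.1709]
orientation: [-0.55, 0.807, -0.179, 0.122]
force: [-0.4, 0.4, -1.3]
grip_width: 0.0532
t 15.83 grip in sleeve mm [26.4396  0.2579  4.0571] w 53.2 F sleeve [-1.011   0.2679 -1.0089] Ts [ 0.0399  0.4336 -0.0307] q [ 0.3    -0.1916 -0.4026  1.011  -0.2671 -2.5139]
shift shares [-0.0262  0.0113 -0.0079] rot shares [-0.     -0.0001 -0.    ] deg 0.0247188010673048
```

```bash
python3 -m crank '[[[0.008,-0.003,-0.018],[0,0,0],-1],[[0,0,0],[0,0,0],-1]]';python3 st.py;python3 -m crank '[[[0,0,0],[0,0,0],1],[[0,0,0],[0,0,0],1],[[0,0,0],[0,0,0],1]]';python3 st.py 26 0.3 80 -1
```

```text
time: 16.0
tcp_pos: [0.5468, 0.11, 0.1705]
orientation: [-0.55, 0.807, -0.179, 0.122]
force: [-0.3, 0.3, 0.7]
grip_width: 0.0532
t 16.0 grip in sleeve mm [27.0646  0.4258  3.3338] w 53.2 F sleeve [-0.0715  0.2076  0.8407] Ts [-0.0121  0.8421  0.067 ] q [ 0.2991 -0.1901 -0.4023  1.0091 -0.2666 -2.5147]
time: 16.25
tcp_pos: [0.547, 0.1099, 0.1705]
orientation: [-0.549, 0.807, -0.179, 0.122]
force: [0.3, 0.1, 0.3]
grip_width: 0.0849
t 16.25 grip in sleeve mm [27.2898  0.3695  3.2402] w 84.9 F sleeve [0.3079 0.1782 0.1815] Ts [-0.0005  0.4087  0.0289] q [ 0.2989 -0.19   -0.4022  1.0086 -0.267  -2.5146]
shift shares [-0.6254  0.2452  1.3807] rot shares [-0.      0.0001  0.    ] deg 0.03641380947202497
```

```bash
python3 -m crank '[[[-0.05,0.02,0.12],[0,0,0],1],[[-0.14,0.056,0.32],[0,0,0],1],[[-0.14,0.056,0.32],[0,0,0],1],[[-0.14,0.055,0.32],[0,0,0],1],[[0.1,-0.04,0.05],[0,0,0],1]]';python3 -m crank '[[[0.27,-0.11,0.14],[0,0,0],-1],[[0.27,-0.11,0.14],[0,0,0],-1],[[0.27,-0.1,0.14],[0,0,0],-1],[[0,0,0],[0,0,0],-1],[[0,0,0],[0,0,0],-1]]';python3 -m crank '[[[0,0,0],[0,0,0],-1],[[0,0,0],[0,0,0],-1]]';python3 st.py 80 0 0 -1
python3 - <<'E'
from h import *
a=grab_frame('side')[130:260,190:330]
cv2.imwrite('pics/a8.png',cv2.resize(a,None,fx=4.5,fy=4.5,interpolation=cv2.INTER_CUBIC))
E
```

```text
time: 16.67
tcp_pos: [0.5281, 0.1181, 0.2307]
orientation: [-0.549, 0.807, -0.179, 0.124]
force: [0.5, 0.3, 0.2]
grip_width: 0.0853
time: 17.08
tcp_pos: [0.5692, 0.1009, 0.2474]
orientation: [-0.549, 0.807, -0.179, 0.122]
force: [-0.7, -0.8, 0.0]
grip_width: 0.0258
time: 17.25
tcp_pos: [0.5682, 0.1014, 0.247]
orientation: [-0.55, 0.807, -0.179, 0.121]
force: [0.3, 0.4, -0.5]
grip_width: 0.0004
t 17.25 grip in sleeve mm [80.2567  0.1705 62.9398] w 0.4 F sleeve [-0.0488  0.5263 -0.4946] Ts [0.0349 0.4336 0.0143] q [ 0.2702 -0.1605 -0.2296  1.1462 -0.2568 -2.5429]
shift shares [ 0.4884 -0.1965 -1.1435] rot shares [ 0.     -0.0002 -0.    ] deg 0.06389633883081935
```

View pics/a8.png

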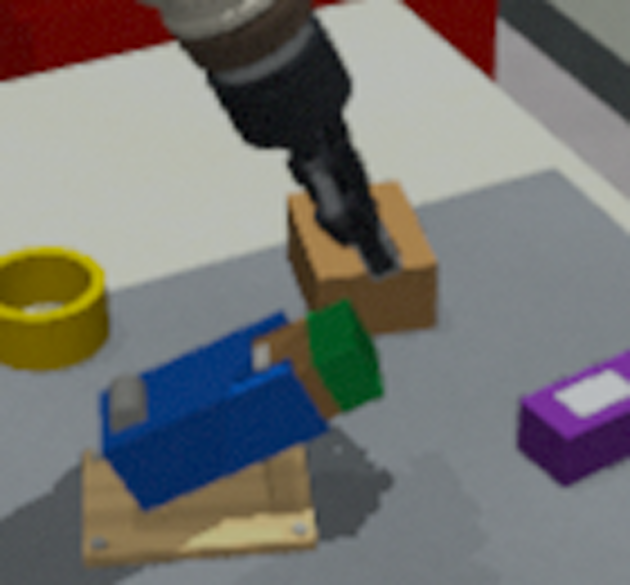

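```bash
python3 -m crank '[[[0.12,-0.05,-0.29],[0,0,0],-1],[[0.12,-0.05,-0.29],[0,0,0],-1],[[0.12,-0.05,-0.29],[0,0,0],-1],[[0.12,-0.05,-0.26],[0,0,0],-1],[[0,0,0],[0,0,0],-1]]';python3 -m crank '[[[0,0,0],[0,0,0],-1]]';python3 st.py 60 0 0 -1
```

```text
time: 17.72
tcp_pos: [0.5918, 0.091, 0.1878]
orientation: [-0.55, 0.807, -0.178, 0.12]
force: [-0.0, 0.2, -0.6]
grip_width: 0.0002
time: 17.8
tcp_pos: [0.5921, 0.0913, 0.1906]
orientation: [-0.55, 0.807, -0.179, 0.121]
force: [-0.1, 1.2, -0.3]
grip_width: 0.0
t 17.8 grip in sleeve mm [79.8866 -0.4402  0.7998] w 0.0 F sleeve [-0.6106  1.0505 -0.0969] Ts [ 0.0348  0.4085 -0.0128] q [ 0.2395 -0.1046 -0.2891  1.024  -0.246  -2.5723]
shift shares [-0.3275  0.1376 -0.1833] rot shares [ 0.     -0.0003  0.    ] deg 0.09475014708660588
```

Now I'll push inward along the axis slowly and watch for first contact, expected at about x = 57.

```bash
python3 -m crank '[[[-0.07,0.028,-0.037],[0,0,0],-1],[[-0.07,0.028,-0.037],[0,0,0],-1],[[-0.07,0.028,-0.035],[0,0,0],-1],[[-0.07,0.028,-0.035],[0,0,0],-1]]';python3 st.py;python3 -m crank '[[[-0.05,0.02,-0.026],[0,0,0],-1],[[-0.05,0.02,-0.025],[0,0,0],-1],[[-0.05,0.02,-0.025],[0,0,0],-1],[[-0.05,0.02,-0.025],[0,0,0],-1]]';python3 st.py;python3 -m crank '[[[-0.05,0.02,-0.025],[0,0,0],-1],[[-0.05,0.02,-0.025],[0,0,0],-1],[[-0.05,0.02,-0.025],[0,0,0],-1],[[-0.05,0.02,-0.025],[0,0,0],-1]]';python3 st.py 40 0 0 -1
```

```text
time: 18.13
tcp_pos: [0.5783, 0.0973, 0.1846]
orientation: [-0.549, 0.807, -0.179, 0.122]
force: [-0.2, 0.4, 0.4]
grip_width: -0.0002
t 18.13 grip in sleeve mm [63.8507  0.1262  1.751 ] w -0.2 F sleeve [-0.1018  0.2863  0.5354] Ts [0.0244 0.4354 0.0289] q [ 0.2571 -0.1326 -0.3261  1.0165 -0.2521 -2.5555]
time: 18.47
tcp_pos: [0.5686, 0.101, 0.1791]
orientation: [-0.549, 0.807, -0.179, 0.122]
force: [0.4, 0.2, -0.0]
grip_width: -0.0002
t 18.47 grip in sleeve mm [52.005   0.0096  1.1301] w -0.2 F sleeve [ 0.2718  0.3532 -0.1576] Ts [0.0368 0.3477 0.0198] q [ 0.2694 -0.1501 -0.3519  1.0118 -0.2566 -2.5435]
time: 18.8
tcp_pos: [0.5586, 0.105, 0.174]
orientation: [-0.549, 0.807, -0.179, 0.122]
force: [0.4, -0.6, 0.8]
grip_width: 0.0001
t 18.8 grip in sleeve mm [40.0965  0.0183  1.0488] w 0.1 F sleeve [ 0.868  -0.444   0.4846] Ts [ 0.0621  0.3291 -0.0294] q [ 0.2825 -0.1682 -0.3772  1.0081 -0.2612 -2.5307]
shift shares [ 0.0066 -0.0028 -0.0198] rot shares [-0.  0.  0.] deg 0.012511617987013328
```

Run:
```python
from h import *
a=grab_frame('side')[130:260,190:330]
cv2.imwrite('pics/a9.png',cv2.resize(a,None,fx=4.5,fy=4.5,interpolation=cv2.INTER_CUBIC))
```

```text
(no output)
```

View pics/a9.png

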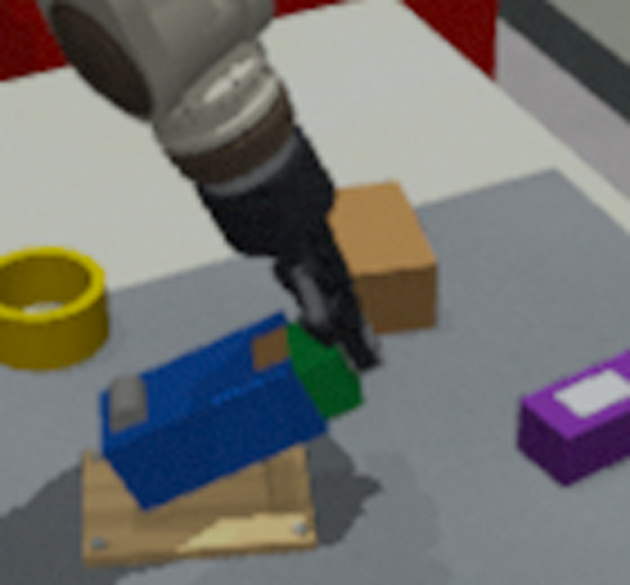

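The carton slides in under the fingers with about 1 N, and about 30 mm of green still shows. The bar comes next, so I'll use short pushes and read the force after each.

```bash
python3 -m crank '[[[-0.035,0.014,-0.018],[0,0,0],-1],[[-0.035,0.014,-0.018],[0,0,0],-1]]';python3 st.py;python3 -m crank '[[[-0.035,0.014,-0.018],[0,0,0],-1],[[-0.035,0.014,-0.018],[0,0,0],-1]]';python3 st.py;python3 -m crank '[[[-0.035,0.014,-0.018],[0,0,0],-1],[[-0.035,0.014,-0.018],[0,0,0],-1]]';python3 st.py
```

```text
time: 19.02
tcp_pos: [0.5554, 0.1063, 0.1724]
orientation: [-0.549, 0.807, -0.179, 0.122]
force: [4.9, -1.7, 1.5]
grip_width: 0.0002
t 19.02 grip in sleeve mm [36.3807  0.0758  1.075 ] w 0.2 F sleeve [ 5.3634  0.2328 -0.869 ] Ts [-0.0181 -0.6208  0.0278] q [ 0.287  -0.1743 -0.3856  1.0064 -0.2631 -2.5262]
time: 19.18
tcp_pos: [0.5522, 0.1076, 0.171]
orientation: [-0.549, 0.807, -0.179, 0.122]
force: [3.8, -2.2, 1.9]
grip_width: 0.0002
t 19.18 grip in sleeve mm [32.6466  0.1544  1.2721] w 0.2 F sleeve [ 4.6985 -0.6739 -0.1325] Ts [-0.0252 -0.4028  0.0047] q [ 0.2916 -0.1808 -0.3941  1.0048 -0.265  -2.5216]
time: 19.35
tcp_pos: [0.5482, 0.1091, 0.1687]
orientation: [-0.549, 0.807, -0.179, 0.122]
force: [3.7, -2.6, 1.0]
grip_width: -0.0001
t 19.35 grip in sleeve mm [27.801   0.066   1.0084] w -0.1 F sleeve [ 4.426  -1.1013 -0.9571] Ts [-0.0418 -0.3059  0.0109] q [ 0.2966 -0.187  -0.4033  1.0043 -0.2662 -2.5169]
```

```bash
python3 -m crank '[[[-0.035,0.014,-0.018],[0,0,0],-1],[[-0.035,0.014,-0.018],[0,0,0],-1]]';python3 st.py;python3 -m crank '[[[-0.035,0.014,-0.017],[0,0,0],-1],[[-0.035,0.014,-0.017],[0,0,0],-1]]';python3 st.py
```

```text
time: 19.52
tcp_pos: [0.5447, 0.1106, 0.1669]
orientation: [-0.549, 0.807, -0.179, 0.122]
force: [3.5, -0.7, 2.5]
grip_width: -0.0002
t 19.52 grip in sleeve mm [23.5782  0.1415  1.0075] w -0.2 F sleeve [4.1926 0.6015 0.7657] Ts [ 0.0329 -0.3782  0.003 ] q [ 0.3016 -0.1934 -0.412   1.0031 -0.2678 -2.5121]
time: 19.68
tcp_pos: [0.5411, 0.112, 0.1651]
orientation: [-0.549, 0.807, -0.179, 0.122]
force: [3.1, -1.6, 3.1]
grip_width: 0.0
t 19.68 grip in sleeve mm [19.3254  0.133   0.9735] w 0.0 F sleeve [ 4.4115 -0.3773  1.3154] Ts [-0.028  -0.3213 -0.0052] q [ 0.3066 -0.1995 -0.4205  1.0023 -0.2695 -2.5073]
```

```bash
python3 -m crank '[[[-0.035,0.014,-0.017],[0,0,0],-1]]';python3 st.py;python3 -m crank '[[[-0.035,0.014,-0.017],[0,0,0],-1]]';python3 st.py
```

```text
time: 19.77
tcp_pos: [0.5394, 0.1127, 0.1642]
orientation: [-0.549, 0.807, -0.179, 0.122]
force: [3.2, -1.5, 1.1]
grip_width: -0.0001
t 19.77 grip in sleeve mm [17.2353  0.154   0.993 ] w -0.1 F sleeve [ 3.6408 -0.2144 -0.4885] Ts [-0.0663 -0.373   0.0154] q [ 0.3091 -0.2026 -0.4247  1.0019 -0.2703 -2.5049]
time: 19.85
tcp_pos: [0.5376, 0.1134, 0.1634]
orientation: [-0.549, 0.807, -0.179, 0.122]
force: [2.0, -1.7, 1.3]
grip_width: 0.0003
t 19.85 grip in sleeve mm [15.1506  0.1399  1.0003] w 0.3 F sleeve [ 2.8274 -0.8229  0.1535] Ts [ 0.0086 -0.3386 -0.0401] q [ 0.3116 -0.2057 -0.4289  1.0015 -0.2712 -2.5024]
```

```bash
python3 -m crank '[[[-0.025,0.01,-0.0125],[0,0,0],-1]]';python3 st.py;python3 -m crank '[[[-0.017,0.007,-0.0085],[0,0,0],-1]]';python3 st.py;python3 -m crank '[[[-0.017,0.007,-0.0085],[0,0,0],-1]]';python3 st.py
```

```text
time: 19.93
tcp_pos: [0.5363, 0.1139, 0.1627]
orientation: [-0.549, 0.807, -0.179, 0.122]
force: [2.5, -1.5, 1.8]
grip_width: 0.0001
t 19.93 grip in sleeve mm [13.62    0.1365  0.9905] w 0.1 F sleeve [ 3.4024 -0.4383  0.4364] Ts [ 0.0111 -0.3513  0.0101] q [ 0.3134 -0.208  -0.432   1.0012 -0.2718 -2.5006]
time: 20.02
tcp_pos: [0.536, 0.1141, 0.1627]
orientation: [-0.549, 0.807, -0.179, 0.122]
force: [9.1, -5.2, 1.1]
grip_width: -0.0001
t 20.02 grip in sleeve mm [13.3439  0.1865  1.1374] w -0.1 F sleeve [ 9.8636 -1.5096 -3.4378] Ts [-0.1342 -1.4795  0.0427] q [ 0.3144 -0.2094 -0.4336  1.0001 -0.273  -2.4995]
time: 20.1
tcp_pos: [0.5357, 0.1142, 0.1627]
orientation: [-0.549, 0.807, -0.18, 0.123]
force: [14.3, -6.3, 0.8]
grip_width: 0.0001
t 20.1 grip in sleeve mm [13.1671  0.1478  1.238 ] w 0.1 F sleeve [14.5246 -0.6337 -5.8892] Ts [-0.2108 -2.1742  0.0039] q [ 0.3152 -0.2108 -0.4351  0.999  -0.2744 -2.4983]
```

A firm stop at x ≈ 13, about where flush should be. I'll back off and look.

```bash
python3 -m crank '[[[0.06,-0.024,0.03],[0,0,0],-1],[[0.2,-0.08,0.1],[0,0,0],-1],[[0.3,-0.12,0.15],[0,0,0],-1],[[0.3,-0.4,0.3],[0,0,0],-1],[[0.1,-0.7,0.3],[0,0,0],-1]]';python3 -m crank '[[[0,-0.8,0.3],[0,0,0],-1],[[0,-0.8,0.3],[0,0,0],-1],[[0,-0.8,0.2],[0,0,0],-1],[[0,-0.8,0],[0,0,0],-1],[[-0.1,-0.5,0],[0,0,0],-1]]'
python3 - <<'E'
from h import *
A=grab_frame('side');B=grab_frame('top')
cv2.imwrite('pics/f_side.png',A);cv2.imwrite('pics/f_top.png',B)
a=A[180:260,195:295];b=B[205:305,205:305]
a=cv2.resize(a,(500,400),interpolation=cv2.INTER_CUBIC);b=cv2.resize(b,(400,400),interpolation=cv2.INTER_CUBIC)
cv2.imwrite('pics/b1.png',np.hstack([a,b])[:,:800] if False else cv2.resize(np.hstack([a,b]),None,fx=.88,fy=.88))
E
```

```text
time: 20.52
tcp_pos: [0.5841, 0.0493, 0.2055]
orientation: [-0.551, 0.806, -0.178, 0.122]
force: [-0.0, 0.6, 0.8]
grip_width: -0.0002
time: 20.93
tcp_pos: [0.5781, -0.1381, 0.2461]
orientation: [-0.549, 0.807, -0.179, 0.122]
force: [-0.1, 0.5, 0.4]
grip_width: 0.0
```

View pics/b1.png

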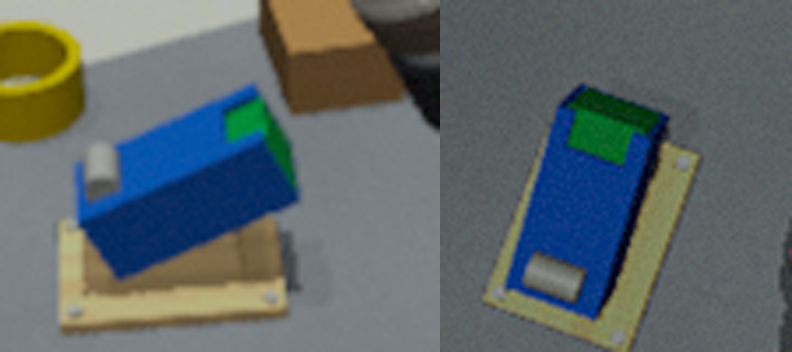

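View pics/f_top.png

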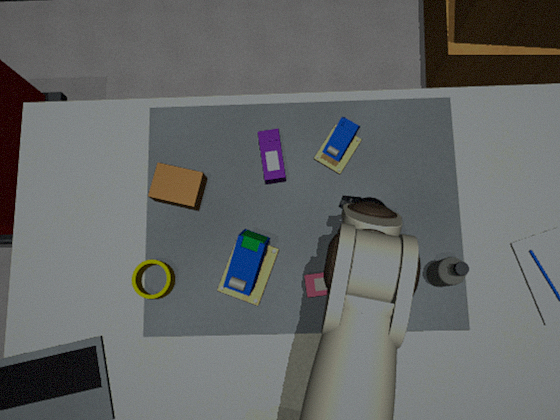

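Run:
```python
from h import *
np.set_printoptions(precision=1,suppress=True)
A=cv2.imread('pics/f_side.png')[192:232,240:275];B=cv2.imread('pics/f_top.png')[225:260,232:277]
a=cv2.resize(A,None,fx=11,fy=11,interpolation=cv2.INTER_CUBIC);b=cv2.resize(B,None,fx=9,fy=9,interpolation=cv2.INTER_CUBIC)
c=np.zeros((440,795,3),np.uint8);c[:440,:385]=a;c[:315,390:795]=b;cv2.imwrite('pics/b2.png',c)
for q in((0,.027,.0215),(0,-.027,.0215),(0,-.027,-.0245),(0,.0325,.0285),(0,-.0325,.0285),(0,-.0325,-.0285)):
    s=proj('side',W(q));t=proj('top',W(q));print(q,(s-[240,192])*11,(t-[232,225])*9+[390,0])
```

```text
(0, 0.027, 0.0215) [147.5  98.6] [478.4  87.1]
(0, -0.027, 0.0215) [163.5 219.7] [677.  159.3]
(0, -0.027, -0.0245) [241.5 343.3] [716.9 110.1]
(0, 0.0325, 0.0285) [134.1  67.7] [450.7  87.1]
(0, -0.0325, 0.0285) [153.  213.2] [691.1 174.6]
(0, -0.0325, -0.0285) [250.1 366.7] [739.8 113. ]
```

View pics/b2.png

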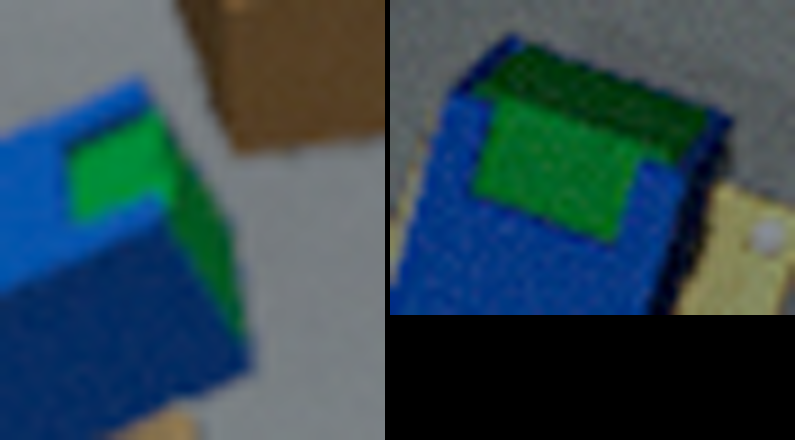

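The green face lines up with the sleeve rim to within about 1 mm in both views. The box, tape roll and flask are at the same pixels as at the start. I'll open the gripper in free air and hand in.

```bash
python3 -m crank '[[[0,0,0.2],[0,0,0],1],[[0,0,0],[0,0,0],1],[[0,0,0],[0,0,0],1],[[0,0,0],[0,0,0],1]]'
python3 - <<'E'
from h import *
b=cv2.imread('pics/top0.png');t=grab_frame('top')
for n,lo,hi,box in(('tape',(22,120,80),(35,255,255),(120,250,185,310)),('box',(8,100,60),(18,255,255),(145,155,212,215))):
    for im in(b,t):
        m=mask(im,lo,hi,box);M=cv2.moments(m);print(n,round(M['m10']/M['m00'],2),round(M['m01']/M['m00'],2))
r=(slice(250,295),slice(422,475)); print('flask diff',cv2.absdiff(b[r],t[r]).mean())
m=mask(t,(45,100,30),(75,255,255),(205,200,295,315));print('green px',cv2.boundingRect(m))
hand_in()
E
```

```text
time: 21.37
tcp_pos: [0.5782, -0.1336, 0.2555]
orientation: [-0.55, 0.807, -0.179, 0.122]
force: [-0.3, 0.2, 0.1]
grip_width: 0.0478
tape 151.12 278.91
tape 151.24 278.66
box 175.32 184.26
box 175.36 184.24
flask diff 3.4578616352201257
green px (242, 231, 25, 20)
the job is handed in; nothing more can be done
```

The carton is back in the larger sleeve the right way round, with the green end at the mouth and the label side up, and I handed the job in at about 21 s.

**How it was done:** I drew the carton right out by its plain end, turned it 180° and set it down on clear bench. I then took it again by the green end and slid it about 84 mm in with almost no contact force. The closed fingertips pushed it the rest of the way: about 5 N to get past the bar, then on to a firm stop, where the push peaked at about 15 N. I stopped there and backed off.

**Last checks:**
- **Fit:** both pictures show the green face level with the sleeve's rim to within about 1 mm. The travel from first touching the bar to the stop was about 24 mm, against about 25 mm expected. The images cannot settle it finer than about 1 mm.
- **Stop position:** the stop came about 2 mm short of where I expected it. That fits the calibration error and the finger width I assumed.
- **Other objects:** the tape roll and small box are within 0.3 px of where they started. The flask area looks unchanged (only small picture differences), but I did not measure the flask itself.
- **Robot:** it held and touched nothing. The gripper was in free air, still opening (48 mm) at hand-in, with under 0.5 N on the wrist.

No check failed.

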